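Turn the specimen carrier to its nose for the next photometer reading

ROBOT

A 7-joint arm with a two-finger parallel gripper is mounted at the origin on the work surface. World frame = base frame: x ahead of the robot, y to its left, z up, the work surface at z = 0. Lengths are in m, angles in rad, forces in N, time in s.
With the tool pointing down it reaches from about 0.4 to 0.85 m from the base axis. Payload 10.4 kg.
Tool frame: the origin (TCP) lies at the centre of the arm's flange, where the gripper is bolted on; the fingertips stand 182 mm ahead of it and the grasp point (between the pads) lies 164 mm ahead of it; z points along the fingers, y is the line along which they close (so a half turn about z gives the same grasp; the last joint's range is limited). The gripper opens to 87 mm and grips with 3 to 60 N. Pads are 19 mm wide; open, the fingers measure 117 mm over their backs; the gripper's body (75 mm by 190 mm) begins 51 mm behind the grasp point.
Start: joints at [-1.254, 0.332, -0.065, 1.46, 0.022, 1.35, -0.088], TCP at [0.208, 0.589, 0.405] pointing down, gripper open.
Joint ranges: [-2.6, 2.6], [-0.5, 2.12], [-1.47, 1.34], [0.16, 2.42], [-1.27, 4.41], [0.06, 2.06], [-2.6, 2.6]. Speed limits (rad/s): [2.22, 2.22, 2.79, 2.79, 3.14, 3.14, 3.14].

INTERFACE

Orientations are given as a unit quaternion [x, y, z, w].
In Python, from bench import r, eyes, job gives the robot as it stands. The module is installed in compiled form; this text tells all that it offers.
- The arm moves only by the shell command python3 -m inch 'ROWS' [OPENING] [FORCE]. ROWS is JSON, a list of rows, each a list of 6 numbers: the shift along the tool's x, y, z normalised to -1 to 1, where 1 is 4 cm, then the turn, a rotation vector about the tool's x, y, z normalised to -1 to 1, where 1 is 0.12 rad. In form: [[x, y, z, wx, wy, wz], ...]. A call has exactly 5 rows; each row shifts and turns the commanded pose from where the row before left it, along the tool's axes as they then stand; what a row does not reach is not made up. A row lasts 1/12 s, in which the tool goes at most 41.7 mm and 7.16 degrees, less where a joint would pass 70% of its speed; a pose out of reach is approached as far as the arm can. A call with a number of a shift or a turn outside -1 to 1 is refused whole. A call with a gripper value outside its range is refused whole. OPENING is the gripper command: -1 is shut, 1 is fully open, values between are in proportion, set as the call begins (- or left out, the last holds). The fingers move at their own pace and stop on an object; FORCE is the grip in N (left out, the last holds). Time passes only in rows, so rows that do not move let the fingers close, or fill a call up. It gives the time, the measured TCP pose, the force, the opening and the grip force at its end, in the units of the state.
- r.read_state(): the state, without advancing time (a new reading comes with each control period).
- eyes.camera(name): name is "scene" or "side" or "wrist"; returns a dict with "pixels" (384x512x3 uint8, red, green, blue), "fx", "fy", "cx", "cy" (pixels), "D" ([k1, k2, p1, p2, k3] as OpenCV has them; the pictures are not rectified), "extrinsics" (4x4, takes a point from camera to world coordinates). Camera axes: x right, y down, z forward; pixel columns grow to the right and rows downward; lengths in m; the calibration is good to about 2 mm. A picture is of the moment at which its call begins. There is no depth.
- job.close_job(): hands the job in; it is judged then, once.
The state is a dict: "time": time; "joint_positions": joint angles; "joint_vel": joint speeds; "joint_torque": joint torques, N m; "ee_pos": TCP position; "eef_rot": TCP orientation; "ft_force": force on the tool from outside, world axes, zero at the start; "torque": the same for the moment, N m; "width": finger opening in m; "grip_force": force on a finger pad.
Only numpy, scipy, OpenCV 4.12 (cv2) and the standard library are available. Lean on these libraries where they do the work, as an engineer would, in place of code of your own. Each camera call takes 0.05 s, during which the arm holds its last target. There are 200 camera calls.

TASK

The long side of the specimen carrier with the narrow nose has been read. Turn it a quarter turn so that the front of its nose comes up squarely against the steel slit bar on the photometer stage, centred over the slit, and leave it standing flat on the stage. Leave the square-ended carrier where it is.

Things in the scene. Friction and masses are not known exactly. Their poses are not given: they have to be found in the camera images.
- carrier: nosed aluminium carrier to turn, 0.3 kg, 30 mm high. Main part x -40 to +18 mm, 52 wide (y); nose x +18 to +45 mm, 32 wide. Black grip rib on top along x: 40 long, 14 thick (y), 30 to 64 mm above the underside. Origin: underside, below the rib's middle; x to the nose, z up. Starts loose on the stage plate, length roughly along the slit bar, about 15 cm from it, left or right of the slit
- nose (a point): middle of the flat front face of the carrier's nose (45 mm ahead of the carrier's origin, 15 mm above its underside); axes as the carrier's
- slit (a point): middle of the 8 mm upright slit in the fixed steel bar (120 wide, 6 thick, 42 high), on its front face towards the carriers, 15 mm above the top of the black stage plate (320 x 280 x 20 mm, level, fixed). x points level and square into the bar, y along the bar, z up. A grey detector box, 50 mm high above the plate, stands about 25 mm behind the bar
- spare: square-ended aluminium carrier, to be left alone: no nose, 85 mm long (x), 52 wide, 30 high, same grip rib on top; origin mid underside, z up. Starts on the plate beside the nosed one, across the slit's centre line, gap 30 mm or more
Not all that is in view belongs to the job. What is shaped like the carrier but blue or green is not meant.

How it is judged:
At the end, for the whole second after the job is handed in: The carrier stands flat and at rest on the stage plate with its nose pointing at the slit bar: the nose's front within 10 mm of the bar's face, its middle within 12 mm of the slit's middle along the bar, square to the bar within 10 degrees; the square-ended carrier is within 30 mm of where it stood (x of nose in the frame of slit between -0.01 and 0.004 m and y of nose in the frame of slit between -0.012 and 0.012 m and z of nose in the frame of slit between -0.006 and 0.006 m and angle between the x axis of carrier and the x axis of slit, either way round below 0.18 rad and angle between carrier's own z axis and vertical below 0.12 rad and linear speed of carrier below 0.02 m/s and distance of spare from where it was at the start of the episode below 0.03 m); the robot touches nothing.
It fails at once if the square-ended carrier is pushed away or carried off (more than 30 mm) or tipped over (distance of spare from where it was at the start of the episode above 0.03 m or angle between spare's own z axis and vertical above 0.5 rad).
It also fails if it takes over 32 s, if anything falls off the work surface, if the arm or the gripper's body presses on something with over 40 N, if the wrist force passes 120 N, or if a joint passes its speed limit or range.

## Working session

There is one attempt and no reset: what is moved stays moved. The work goes in short steps, Python scripts to look and compute and a shell command to move; the robot and the scene stay as the last step left them, time stands still between calls to the robot, and variables do not carry over. Pictures are saved under pics/ and viewed, at most 10 in all, crops included, and the job is handed in when it is done.

```bash
mkdir -p pics
python3 - <<'E'
from bench import r,eyes
import cv2,numpy as np
ims=[]
for n in ["scene","side","wrist"]:
    c=eyes.camera(n); cv2.imwrite(f"pics/{n}0.png",c["pixels"][:,:,::-1]); ims.append(c["pixels"][:,:,::-1])
    print(n,c["fx"],c["fy"],c["cx"],c["cy"],c["D"]); print(np.round(c["extrinsics"],4).tolist())
s=r.read_state(); print(s["time"],s["ee_pos"],s["eef_rot"],s["width"])
E
```

```text
scene 358.5092724585234 358.5092724585234 258.72414553897653 193.26247319441572 [0.00315644 0.         0.         0.         0.        ]
[[-0.4403, 0.7262, -0.528, 1.1267], [0.8978, 0.3593, -0.2545, 0.1913], [0.0049, -0.5862, -0.8102, 0.8987], [0.0, 0.0, 0.0, 1.0]]
side 375.09430351180924 375.09430351180924 253.4213123539511 193.12454699990343 [-0.03088456  0.          0.          0.          0.        ]
[[0.8627, -0.3161, 0.3948, 0.1866], [-0.5053, -0.5719, 0.6462, -0.6413], [0.0215, -0.7569, -0.6531, 0.6192], [0.0, 0.0, 0.0, 1.0]]
wrist 298.56453730258414 298.56453730258414 264.2566440025916 191.11688717581023 [-0.07815735  0.          0.          0.          0.        ]
[[0.3331, 0.9113, 0.2421, 0.1421], [0.9429, -0.3214, -0.0876, 0.6131], [-0.002, 0.2574, -0.9663, 0.384], [0.0, 0.0, 0.0, 1.0]]
0.15 [0.20828046 0.58918565 0.40415689] [ 1.69076862e-01  9.85602728e-01 -5.22680921e-04 -6.28995698e-05] 0.08688072935505332
```

View pics/scene0.png

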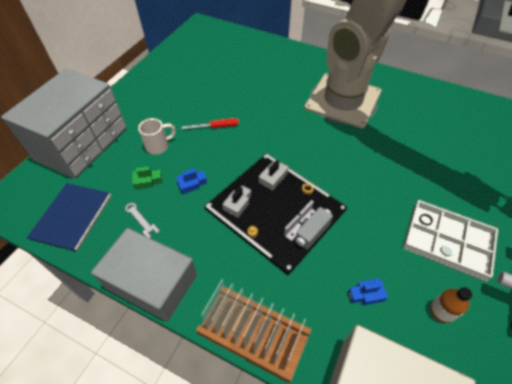

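View pics/side0.png

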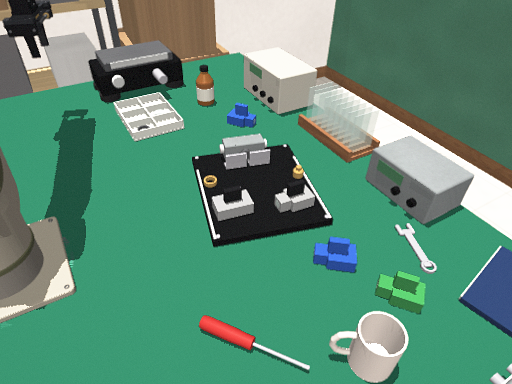

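The scene view shows the stage plate at (275,210), with two grey carriers at (237,200) and (272,175). In the side view they are at (296,198) and (232,204), and the slit bar is at (247,158). I'll enlarge both.

Run:
```python
import cv2,numpy as np
a=cv2.imread("pics/side0.png")[125:245,180:340]
b=cv2.imread("pics/scene0.png")[145:275,200:355]
cv2.imwrite("pics/side0c.png",cv2.resize(a,None,fx=5,fy=5,interpolation=cv2.INTER_CUBIC))
cv2.imwrite("pics/scene0c.png",cv2.resize(b,None,fx=4.5,fy=4.5,interpolation=cv2.INTER_CUBIC))
```

```text
(no output)
```

View pics/side0c.png

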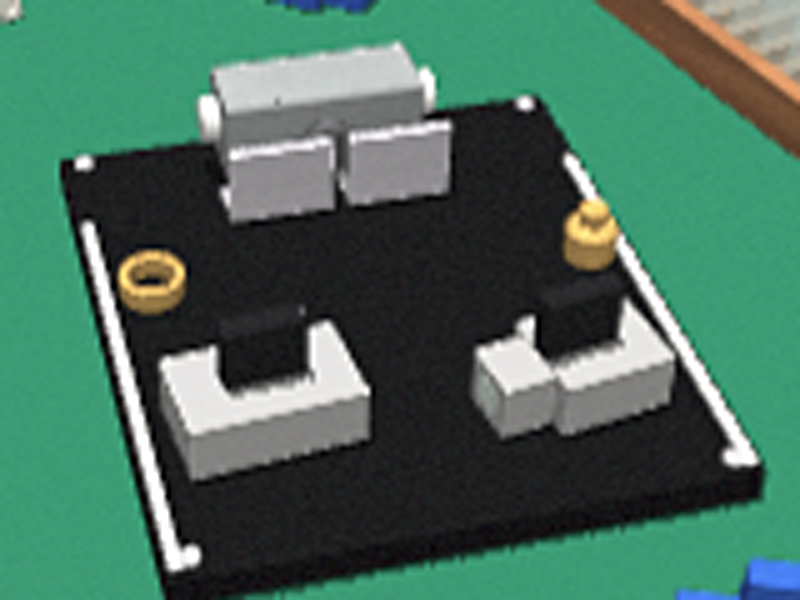

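View pics/scene0c.png

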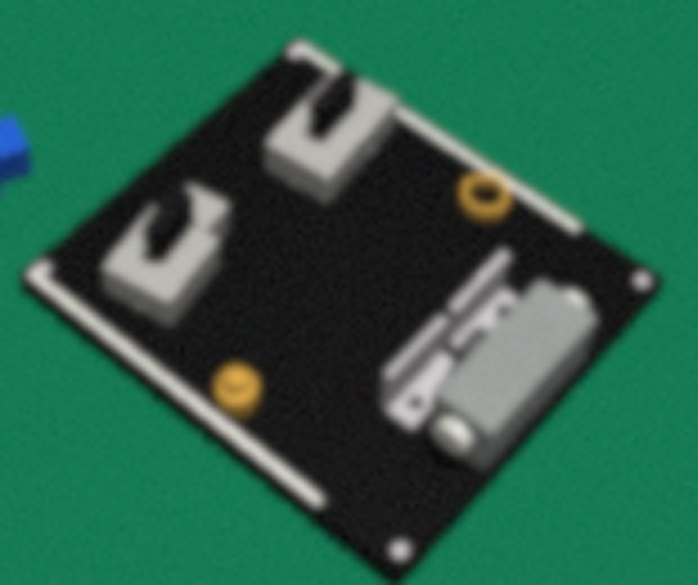

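In the side crop the nosed carrier is on the right: nose front top at (473,350) and (502,382), main part rear top at (672,350) and (628,298). The bar's front bottom edge runs from (232,222) to (448,190). I'll project these to the plate planes and compare the sizes.

```bash
cat > h.py <<'E'
import cv2,numpy as np
from scipy.spatial.transform import Rotation as R
def pix2w(c,uv,z):
    K=np.array([[c["fx"],0,c["cx"]],[0,c["fy"],c["cy"]],[0,0,1]])
    p=cv2.undistortPoints(np.array([uv],float).reshape(-1,1,2),K,np.array(c["D"],float)).reshape(-1,2)
    E=np.array(c["extrinsics"]); d=np.c_[p,np.ones(len(p))]@E[:3,:3].T
    z=np.broadcast_to(z,len(p)); t=(z-E[2,3])/d[:,2]
    return E[:3,3]+d*t[:,None]
def w2pix(c,P):
    K=np.array([[c["fx"],0,c["cx"]],[0,c["fy"],c["cy"]],[0,0,1]])
    Ei=np.linalg.inv(np.array(c["extrinsics"])); P=np.asarray(P,float)
    return cv2.projectPoints(P@Ei[:3,:3].T+Ei[:3,3],np.zeros(3),np.zeros(3),K,np.array(c["D"],float))[0].reshape(-1,2)
E
python3 - <<'E'
from h import *
from bench import eyes
for cam,s,o,pts in [("side",5,(180,125),dict(barBL=(232,222,.02),barBR=(448,190,.02),barTL=(230,152,.062),barTR=(450,125,.062),slitB=(341,206,.02),
 noseF=(473,350,.05),noseN=(502,382,.05),mainNF=(560,376,.05),mainNR=(672,350,.05),mainFR=(628,298,.05),mainFF=(520,322,.05),
 ribA=(538,290,.084),ribB=(615,272,.084),spNL=(190,435,.05),spNR=(370,397,.05),spFR=(330,322,.05),spFL=(160,357,.05),plate1=(63,162,.02),plate2=(540,97,.02),plate3=(762,467,.02),plate4=(163,572,.02))),
 ("scene",4.5,(200,145),dict(barTA=(383,375,.062),barTB=(508,250,.062),slit=(446,312,.062),noseA=(190,183,.05),noseB=(231,211,.05),rearA=(102,263,.05),rearB=(168,306,.05),mainF=(222,244,.05)))]:
    c=eyes.camera(cam)
    for k,(u,v,z) in pts.items():
        print(cam,k,np.round(pix2w(c,(u/s+o[0],v/s+o[1]),z)[0]*1000,1))
E
```

```text
side barBL [534.8  68.5  20. ]
side barBR [650.1  37.9  20. ]
side barTL [536.7  72.1  62. ]
side barTR [649.4  38.7  62. ]
side slitB [592.2  53.2  20. ]
side noseF [ 570.3 -107.6   50. ]
side noseN [ 569.8 -132.6   50. ]
side mainNF [ 595.3 -142.    50. ]
side mainNR [ 651.4 -152.5   50. ]
side mainFR [ 656.1 -111.7   50. ]
side mainFF [ 600.6 -101.4   50. ]
side ribA [ 595.6 -118.9   84. ]
side ribB [ 634.  -125.2   84. ]
side spNL [430.8 -95.1  50. ]
side spNR [ 512.2 -112.2   50. ]
side spFR [522.2 -58.1  50. ]
side spFL [441.7 -42.1  50. ]
side plate1 [478.7 161.2  20. ]
side plate2 [745.4  89.3  20. ]
side plate3 [ 662.2 -212.2   20. ]
side plate4 [ 396.1 -136.7   20. ]
scene barTA [654.5  43.4  62. ]
scene barTB [536.1  77.7  62. ]
scene slit [596.4  60.2  62. ]
scene noseA [ 570.3 -131.4   50. ]
scene noseB [578.7 -96.9  50. ]
scene rearA [ 651.6 -151.9   50. ]
scene rearB [661.7 -99.   50. ]
scene mainF [604.7 -90.2  50. ]
```

The sizes agree: bar 119 mm, carrier width 53 mm, nose 35 mm. Slit is at about (592,54), facing yaw 74.5°. Carrier origin is at about (617,-123), yaw about 170.5°. Moving above it.

```bash
python3 -m inch '[[-0.7,-0.6,0,0,0,0],[-0.7,-0.6,0,0,0,0],[-0.7,-0.6,0,0,0,0],[-0.7,-0.6,0,0,0,0],[-0.7,-0.6,0,0,0,0]]' 1 
python3 -m inch '[[-0.7,-0.6,0,0,0,0],[-0.7,-0.6,0,0,0,0],[-0.7,-0.6,0,0,0,0],[-0.7,-0.6,0,0,0,0],[-0.7,-0.6,0,0,0,0]]'
```

```text
time: 0.67
ee_pos: [0.3009, 0.4278, 0.4047]
eef_rot: [0.169, 0.986, 0.0, -0.0]
ft_force: [0.8, 0.4, 0.2]
width: 0.087
grip_force: 0.0
time: 1.08
ee_pos: [0.3928, 0.2679, 0.4049]
eef_rot: [0.169, 0.986, 0.0, 0.0]
ft_force: [1.1, 0.9, -0.7]
width: 0.0872
grip_force: 0.0
```

```bash
python3 -m inch '[[-0.7,-0.6,0,0,0,0],[-0.7,-0.6,0,0,0,0],[-0.7,-0.6,0,0,0,0],[-0.7,-0.6,0,0,0,0],[-0.7,-0.6,0,0,0,0]]' 
python3 -m inch '[[-0.7,-0.6,0.2,0,0,0],[-0.7,-0.6,0.2,0,0,0],[-0.7,-0.6,0.2,0,0,0],[-0.7,-0.6,0.2,0,0,-0.7],[-0.7,-0.6,0.2,0,0,-0.75]]'
python3 -m inch '[[0,0,0,0,0,0],[0,0,0,0,0,0],[0,0,0,0,0,0],[0,0,0,0,0,0],[0,0,0,0,0,0]]'
python3 - <<'E'
from h import *
from bench import eyes,r
c=eyes.camera("wrist"); cv2.imwrite("pics/w1.png",c["pixels"][:,:,::-1])
s=r.read_state(); print(s["ee_pos"],s["eef_rot"],s["joint_positions"])
yaw=np.radians(170.5);R2=np.array([[np.cos(yaw),-np.sin(yaw)],[np.sin(yaw),np.cos(yaw)]])
for z,pts in [(.05,[(-40,26),(-40,-26),(18,26),(18,-26),(45,16),(45,-16)]),(.084,[(20,7),(20,-7),(-20,7),(-20,-7)])]:
    P=(np.array(pts)/1000)@R2.T+[.617,-.123]
    print(np.round(w2pix(c,np.c_[P,np.full(len(P),z)])).tolist())
E
```

```text
time: 1.5
ee_pos: [0.4848, 0.1081, 0.405]
eef_rot: [0.169, 0.986, 0.0, 0.0]
ft_force: [0.6, 0.8, -0.0]
width: 0.0868
grip_force: 0.0
time: 1.92
ee_pos: [0.5793, -0.0502, 0.3645]
eef_rot: [0.081, 0.997, 0.0, 0.0]
ft_force: [0.5, 0.7, 0.1]
width: 0.0868
grip_force: 0.0
time: 2.33
ee_pos: [0.5787, -0.0469, 0.3652]
eef_rot: [0.082, 0.997, 0.001, 0.0]
ft_force: [0.0, 0.2, 0.9]
width: 0.0868
grip_force: 0.0
[ 0.57872628 -0.04705562  0.36519139] [8.20797732e-02 9.96625608e-01 4.51110846e-04 3.25241852e-04] [-0.42224908  0.27393277  0.50841346  1.6620419  -0.14057617  1.24123402
  1.52229812]
[[178.0, 263.0], [225.0, 263.0], [173.0, 213.0], [223.0, 213.0], [181.0, 188.0], [212.0, 188.0]]
[[183.0, 223.0], [198.0, 223.0], [186.0, 261.0], [200.0, 261.0]]
```

View pics/w1.png

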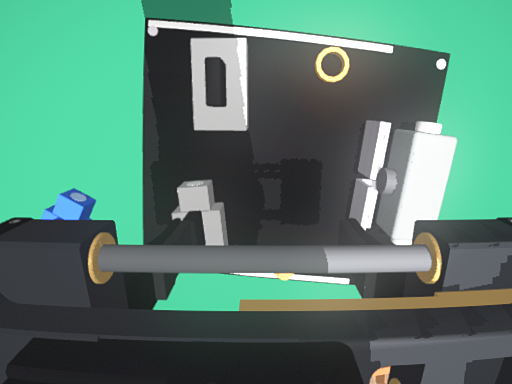

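The wrist view shows the nose top at (180,186)-(213,182), close to the prediction but slightly tilted, with the gripper hiding the rear. I'll zoom in once to fix the yaw.

Run:
```python
import cv2
a=cv2.imread("pics/w1.png")[170:255,150:260]
cv2.imwrite("pics/w1c.png",cv2.resize(a,None,fx=7,fy=7,interpolation=cv2.INTER_CUBIC))
```

```text
(no output)
```

View pics/w1c.png

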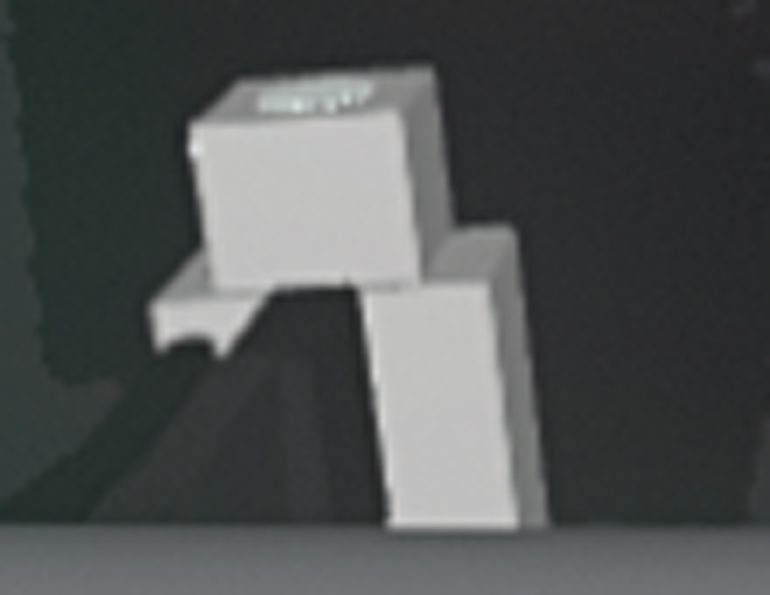

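Run:
```python
from h import *
from bench import eyes
from scipy.optimize import least_squares
cw=eyes.camera("wrist"); cs=eyes.camera("scene")
cd=eyes.camera("side")
obs=[]
def add(c,s,o,l): 
    for (u,v),(x,y) in l: obs.append((c,(u/s+o[0],v/s+o[1]),(x,y)))
add(cw,7,(150,170),[((190,125),(45,16)),((402,110),(45,-16)),((418,283),(18,-16)),((490,280),(18,-26)),((152,303),(18,26))])
add(cs,4.5,(200,145),[((190,183),(45,-16)),((231,211),(45,16)),((102,263),(-40,-26)),((168,306),(-40,26)),((222,244),(18,26))])
# side view: near side is world -y
add(cd,5,(180,125),[((473,350),(45,-16)),((502,382),(45,16)),((672,350),(-40,26))])
W=np.array([pix2w(c,p,.05)[0,:2] for c,p,_ in obs]); B=np.array([b for *_,b in obs])/1000
for g in ["w","s","d","all"]:
    i={"w":slice(0,5),"s":slice(5,10),"d":slice(10,13),"all":slice(0,13)}[g]
    def res(q,my):
        C,S=np.cos(q[2]),np.sin(q[2]); b=B[i]*[1,my]
        return (b@np.array([[C,S],[-S,C]])+q[:2]-W[i]).ravel()
    f=min((least_squares(res,[.617,-.123,2.97],args=(m,),loss="soft_l1",f_scale=.004) for m in (1,-1)),key=lambda f:f.cost)
    print(g,np.round(f.x[:2]*1000,1),np.degrees(f.x[2]).round(1),np.round(f.fun*1000,1))
# slit bar from the wrist view: front face top corners, from full picture
print(np.round(w2pix(cw,[[.5925,.054,.02],[.5925,.054,.062],[.535,.07,.062],[.65,.039,.062]])).tolist())
```

```text
w [ 615.3 -124.1] 174.6 [-0.2 -0.4 -0.1  0.1  0.4  0.8  0.   0.1 -0.2 -0.6]
s [ 618.1 -119.8] 171.1 [ 0.8  2.7 -2.6 -0.2  2.   0.3 -0.1 -1.3 -0.4 -1.1]
d [ 614.4 -123.5] 175.6 [ 0.5  3.5 -1.5 -3.4  0.9 -0. ]
all [ 615.9 -122.1] 177.8 [  1.2  -0.9  -0.5  -0.3   0.1   1.9  -0.8   1.2   1.8   0.4   1.3  27.
  -8.4 -39.5   5.3  54.2  -6.8 -50.7  -7.7 -57.2   1.4   3.2   0.6  -3.8
   3.5   2.8]
[[355.0, 174.0], [367.0, 183.0], [379.0, 122.0], [357.0, 239.0]]
```

The wrist fit is clean (under 1 mm): carrier at (615.3,-124.1), yaw 174.6°. Moving over the rib and partway down.

```bash
python3 -m inch '[[-0.41,-0.585,0.3,0,0,0],[-0.41,-0.585,0.3,0,0,0],[-0.4,-0.585,0.3,0,0,0],[0,0,0.6,0,0,-0.58],[0,0,0.6,0,0,0]]'
python3 -m inch '[[0,0,0,0,0,0],[0,0,0,0,0,0],[0,0,0,0,0,0],[0,0,0,0,0,0],[0,0,0,0,0,0]]'
```

```text
time: 2.95
ee_pos: [0.6158, -0.1276, 0.2805]
eef_rot: [0.047, 0.999, -0.001, 0.001]
ft_force: [0.2, 0.4, -1.4]
width: 0.0873
grip_force: 0.0
time: 3.37
ee_pos: [0.6159, -0.1254, 0.2824]
eef_rot: [0.048, 0.999, 0.0, 0.001]
ft_force: [-0.1, 0.1, -0.7]
width: 0.0872
grip_force: 0.0
```

```bash
python3 -m inch '[[0,0,0.4,0,0,0],[0,0,0.4,0,0,0],[0,0,0.31,0,0,0],[0,0,0,0,0,0],[0,0,0,0,0,0]]'
python3 -m inch '[[0,0,0,0,0,0],[0,0,0,0,0,0],[0,0,0,0,0,0],[0,0,0,0,0,0],[0,0,0,0,0,0]]' -1 25
python3 -m inch '[[0,0,0,0,0,0],[0,0,0,0,0,0],[0,0,0,0,0,0],[0,0,0,0,0,0],[0,0,0,0,0,0]]'
```

```text
time: 3.78
ee_pos: [0.6154, -0.1255, 0.2364]
eef_rot: [0.048, 0.999, 0.0, -0.0]
ft_force: [0.1, 0.5, -0.5]
width: 0.0871
grip_force: 0.0
time: 4.2
ee_pos: [0.6156, -0.1256, 0.2367]
eef_rot: [0.048, 0.999, 0.0, 0.0]
ft_force: [0.4, 0.7, 0.7]
width: 0.0615
grip_force: 0.0
time: 4.62
ee_pos: [0.6154, -0.1256, 0.2363]
eef_rot: [0.048, 0.999, 0.0, -0.0]
ft_force: [0.3, 0.7, 0.1]
width: 0.0284
grip_force: 0.0
```

```bash
python3 -m inch '[[0,0,0,0,0,0],[0,0,0,0,0,0],[0,0,0,0,0,0],[0,0,0,0,0,0],[0,0,0,0,0,0]]'
python3 -m inch '[[0,0,-0.3,0,0,0],[0,0,-0.4,0,0,0],[0,0,-0.5,0,0,0],[0,0,0,0,0,0],[0,0,0,0,0,0]]'
```

```text
time: 5.03
ee_pos: [0.6155, -0.1253, 0.2362]
eef_rot: [0.048, 0.999, 0.0, -0.0]
ft_force: [-0.3, 1.5, -1.0]
width: 0.0139
grip_force: 25.0
time: 5.45
ee_pos: [0.6156, -0.1258, 0.2852]
eef_rot: [0.048, 0.999, 0.0, 0.001]
ft_force: [-0.6, -0.2, -3.9]
width: 0.0136
grip_force: 25.0
```

Gripped and lifted: opening 13.6 mm, vertical force −3.9 N. Rotating by about 100°.

```bash
for i in 1; do python3 -m inch '[[0,0,0,0,0,0.97],[0,0,0,0,0,0.97],[0,0,0,0,0,0.97],[0,0,0,0,0,0.97],[0,0,0,0,0,0.97]]'; done
python3 -m inch '[[0,0,0,0,0,0.97],[0,0,0,0,0,0.97],[0,0,0,0,0,0.97],[0,0,0,0,0,0.97],[0,0,0,0,0,0.97]]'
python3 -m inch '[[0,0,0,0,0,0.97],[0,0,0,0,0,0.97],[0,0,0,0,0,0.97],[0,0,0,0,0,0.97],[0,0,0,0,0,0.97]]'
python3 -m inch '[[0,0,0,0,0,0],[0,0,0,0,0,0],[0,0,0,0,0,0],[0,0,0,0,0,0],[0,0,0,0,0,0]]'
python3 - <<'E'
from h import *
from bench import eyes,r
s=r.read_state(); print(s["ee_pos"],s["eef_rot"],s["joint_positions"])
c=eyes.camera("wrist"); im=c["pixels"][:,:,::-1]; cv2.imwrite("pics/w2.png",im)
print(np.round(w2pix(c,[[.5925,.054,.02],[.5925,.054,.062],[.535,.07,.062],[.65,.039,.062]])).tolist())
E
```

```text
time: 5.87
ee_pos: [0.6149, -0.1254, 0.2827]
eef_rot: [0.335, 0.942, -0.0, -0.001]
ft_force: [0.2, -0.3, -4.1]
width: 0.0136
grip_force: 25.0
time: 6.28
ee_pos: [0.615, -0.1254, 0.2828]
eef_rot: [0.592, 0.806, -0.001, -0.001]
ft_force: [-1.0, -0.8, -4.1]
width: 0.0141
grip_force: 25.0
time: 6.7
ee_pos: [0.615, -0.1254, 0.2828]
eef_rot: [0.798, 0.603, -0.001, -0.001]
ft_force: [0.1, -0.7, -4.4]
width: 0.0141
grip_force: 25.0
time: 7.12
ee_pos: [0.6154, -0.1256, 0.2842]
eef_rot: [0.796, 0.606, 0.0, -0.0]
ft_force: [-0.2, -0.0, -3.8]
width: 0.0137
grip_force: 25.0
[ 0.61537152 -0.12564033  0.28418197] [ 7.95761578e-01  6.05610013e-01  1.03803245e-07 -1.52124483e-04] [-0.50610942  0.55934101  0.86078832  1.63065568 -0.45376874  1.16394352
  0.19332454]
[[171.0, -18.0], [151.0, -45.0], [61.0, -37.0], [247.0, -50.0]]
```

View pics/w2.png

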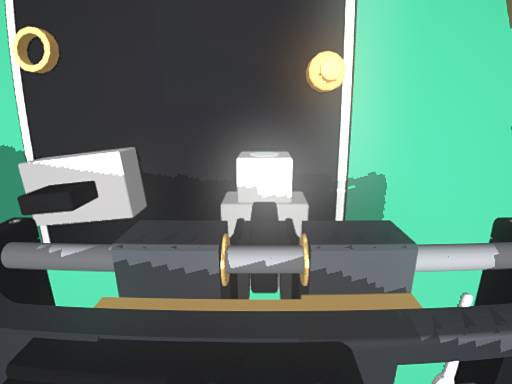

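The nose top is at (238,157)-(292,157), pointing squarely up the image, and the spare is untouched on the left. Moving in front of the slit, stopping about 20 mm short.

```bash
python3 -m inch '[[0.61,-0.437,0,0,0,0],[0.61,-0.437,0,0,0,0],[0.61,-0.437,0,0,0,0],[0.61,-0.437,0,0,0,0],[0,0,0.5,0,0,0]]'
python3 -m inch '[[0,0,0,0,0,0],[0,0,0,0,0,0],[0,0,0,0,0,0],[0,0,0,0,0,0],[0,0,0,0,0,0]]'
python3 - <<'E'
from h import *
from bench import eyes,r
s=r.read_state(); print(s["ee_pos"],s["eef_rot"])
c=eyes.camera("wrist"); im=c["pixels"][:,:,::-1]; cv2.imwrite("pics/w3f.png",im)
cv2.imwrite("pics/w3.png",cv2.resize(im[20:220,130:390],None,fx=3,fy=3,interpolation=cv2.INTER_CUBIC))
E
```

```text
time: 7.58
ee_pos: [0.5747, -0.006, 0.2665]
eef_rot: [0.794, 0.608, 0.003, -0.001]
ft_force: [2.2, 1.3, -3.8]
width: 0.0137
grip_force: 25.0
time: 8.0
ee_pos: [0.5746, -0.0139, 0.2651]
eef_rot: [0.797, 0.604, 0.0, 0.0]
ft_force: [-0.2, -0.1, -4.4]
width: 0.0138
grip_force: 25.0
[ 0.57460824 -0.01390285  0.26508761] [7.96755037e-01 6.04302139e-01 4.28593762e-04 3.89775161e-04]
```

View pics/w3.png

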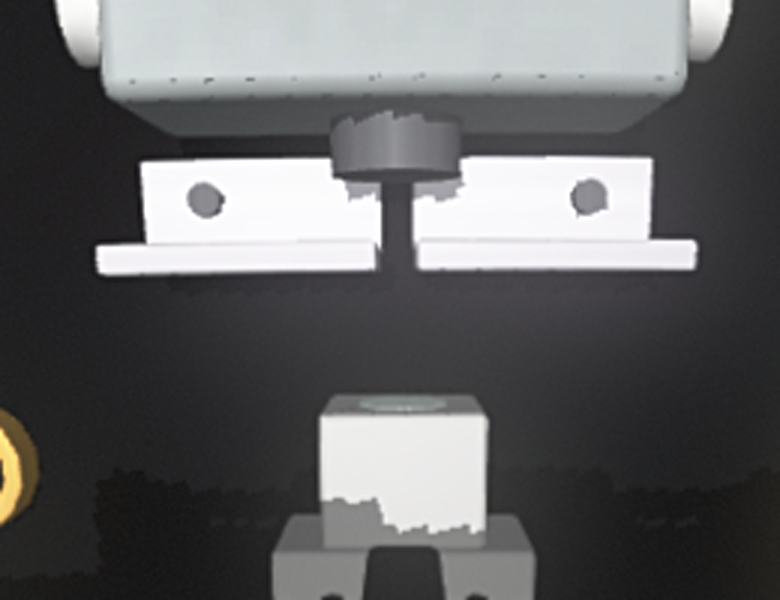

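The bar's top front edge runs from (97,274) to (697,269) in the crop, the slit is at (398,271), and the nose's top front edge runs from (320,414) to (488,413). Working out the remaining shift.

Run:
```python
from h import *
from bench import eyes,r
s=r.read_state(); c=eyes.camera("wrist")
p=lambda u,v,z: pix2w(c,(u/3+130,v/3+20),z)[0]
L,Rr,S=p(97,274,.062),p(697,269,.062),p(398,271.5,.062)
zt=s["ee_pos"][2]-.2363+.05
A,B=p(320,414,zt),p(488,413,zt); N=(A+B)/2
print("bar",L*1e3,Rr*1e3,np.linalg.norm(L-Rr),"slit",S*1e3,"nose",N*1e3,np.linalg.norm(A-B))
d=(Rr-L)/np.linalg.norm(Rr-L); print("bar ang",np.degrees(np.arctan2(d[1],d[0])),"nose ang",np.degrees(np.arctan2(*(B-A)[[1,0]])))
n=np.array([-d[1],d[0],0]); e=S-N; print("gap",e@n*1e3,"along bar(tool y)",e@d*1e3)
X=R.from_quat(s["eef_rot"]).as_matrix(); print("tool axes err",e@X[:,0]*1e3,e@X[:,1]*1e3,"noseTCP",(N-s["ee_pos"])@X*1e3)
```

```text
bar [534.96303607  71.66171651  62.        ] [650.76911521  40.27158885  62.        ] 0.1199849493856151 slit [593.00525967  55.48248572  62.        ] nose [587.175095    30.26140621  78.61926928] 0.03141045878489949
bar ang -15.166043303173453 nose ang -15.270823059041643
gap 25.867943925552787 along bar(tool y) -0.9711584172326031
tool axes err 25.855729267908494 -1.1927344831823175 noseTCP [4.56905173e+01 1.79311471e-01 1.86310127e+02]
```

The gap is 25.9 mm, 1 mm off along the bar, square to 0.1°. Moving 22 mm forward, leaving about 4 mm, then lowering.

```bash
python3 -m inch '[[0.25,-0.03,0,0,0,0],[0.3,0,0,0,0,0],[0,0,0.25,0,0,0],[0,0,0.2,0,0,0],[0,0,0.15,0,0,0]]'
python3 -m inch '[[0,0,0.05,0,0,0],[0,0,0,0,0,0],[0,0,0,0,0,0],[0,0,0,0,0,0],[0,0,0,0,0,0]]'
```

```text
time: 8.52
ee_pos: [0.5788, 0.0097, 0.2389]
eef_rot: [0.796, 0.605, -0.0, -0.0]
ft_force: [-0.3, 0.1, -3.7]
width: 0.014
grip_force: 25.0
time: 8.93
ee_pos: [0.5792, 0.0086, 0.2387]
eef_rot: [0.796, 0.605, 0.0, 0.0]
ft_force: [0.8, 0.7, -3.7]
width: 0.0137
grip_force: 25.0
```

```bash
python3 -m inch '[[0,0,0.04,0,0,0],[0,0,0.025,0,0,0],[0,0,0,0,0,0],[0,0,0,0,0,0],[0,0,0,0,0,0]]'
```

```text
time: 9.35
ee_pos: [0.5791, 0.0087, 0.2362]
eef_rot: [0.796, 0.605, 0.0, -0.0]
ft_force: [-3.5, 0.1, 5.4]
width: 0.0141
grip_force: 25.0
```

Contact is carried by the plate (force now +5 N). Opening, then rising.

```bash
python3 -m inch '[[0,0,0,0,0,0],[0,0,0,0,0,0],[0,0,0,0,0,0],[0,0,0,0,0,0],[0,0,0,0,0,0]]' 0
python3 -m inch '[[0,0,0,0,0,0],[0,0,0,0,0,0],[0,0,-0.3,0,0,0],[0,0,-0.7,0,0,0],[0,0,-0.8,0,0,0]]'
python3 -m inch '[[-0.5,0,-0.8,0,0,0],[-0.6,0,0,0,0,0],[0,0,0,0,0,0],[0,0,0,0,0,0],[0,0,0,0,0,0]]'
python3 - <<'E'
from h import *
from bench import eyes
im=[]
for n in ["wrist","side"]:
    c=eyes.camera(n); i=c["pixels"][:,:,::-1]
    P=[[.5925,.054,.02]]; u,v=w2pix(c,P)[0]; print(n,u,v)
    k=i[20:200,130:380] if n=="wrist" else i[125:245,180:340]
    im.append(cv2.resize(k,(400,288 if n=="wrist" else 300))[:288])
cv2.imwrite("pics/end.png",cv2.resize(np.hstack(im),None,fx=1,fy=1))
E
```

```text
time: 9.77
ee_pos: [0.579, 0.0088, 0.2357]
eef_rot: [0.796, 0.605, 0.0, 0.0]
ft_force: [0.0, 1.0, -1.1]
width: 0.0386
grip_force: 0.0
time: 10.18
ee_pos: [0.5784, 0.0086, 0.3081]
eef_rot: [0.796, 0.605, -0.001, -0.0]
ft_force: [1.1, 0.8, 1.0]
width: 0.0434
grip_force: 0.0
time: 10.6
ee_pos: [0.5672, -0.0333, 0.34]
eef_rot: [0.796, 0.605, 0.0, -0.0]
ft_force: [0.4, -0.7, -1.1]
width: 0.0436
grip_force: 0.0
wrist 265.5651626339481 90.60904725196384
side 248.150806298075 166.0006523996135
```

View pics/end.png

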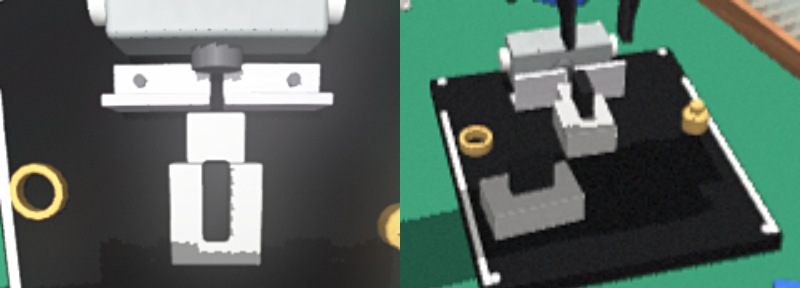

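The nose front edge is at (188-244,113) in the left panel, directly under the slit at (217,105), and the spare is unmoved. Quick numeric check before handing in.

Run:
```python
from h import *
from bench import eyes
c=eyes.camera("wrist"); p=lambda u,v,z: pix2w(c,(u/1.6+130,v/1.6+20),z)[0]
L,Rr,A,B=p(102,106,.062),p(332,105,.062),p(188,113.5,.05),p(244,113.5,.05)
d=(Rr-L)/np.linalg.norm(Rr-L); n=np.array([-d[1],d[0],0]); e=(L+Rr-A-B)/2
print(np.linalg.norm(Rr-L),np.linalg.norm(B-A),"gap",e@n*1e3,"off",e@d*1e3)
```

```text
0.11884885494479176 0.030259795171206007 gap 3.5745299808501296 off 0.5003362650611244
```

```bash
python3 -c "
from bench import job
print(job.close_job())"
```

```text
the job is handed in; nothing more can be done
None
```

The job is handed in: the nosed carrier stands flat with its nose about 3.6 mm from the slit bar and 0.5 mm off the slit's centre, the spare looks unmoved in the last picture, and the gripper is clear; the hand-in returned no verdict.

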